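# Turn the spice carousel to the pepper mill

## Robot

A 6-joint arm with a two-finger parallel gripper is mounted at the origin on the work surface. World frame = base frame: x ahead of the robot, y to its left, z up, the work surface at z = 0. Lengths are in m, angles in rad, forces in N, time in s.
With the tool pointing down it reaches from about 0.325 to 0.85 m from the base axis. Payload 15.5 kg.
Tool frame: the origin (TCP) lies at the very end of the fingers, on their centre line; the grasp point (between the pads) lies 19 mm behind it; z points along the fingers, y is the line along which they close (so a half turn about z gives the same grasp; the last joint's range is limited). The gripper opens to 91 mm and grips with 3 to 60 N. Pads are 32 mm wide; open, the fingers measure 118 mm over their backs; the gripper's body (76 mm by 178 mm) begins 60 mm behind the grasp point.
Start: joints at [1.075, 0.494, 1.345, -0, 1.302, -0.096], TCP at [0.244, 0.575, 0.214] pointing down, gripper open.
Joint ranges: [-2.91, 2.91], [-0.82, 2.16], [0.22, 2.67], [-1.22, 4.37], [0.12, 2.79], [-3.08, 3.08]. Speed limits (rad/s): [1.89, 1.89, 2.57, 3.01, 3.01, 3.01].

## Interface

Orientations are given as a unit quaternion [w, x, y, z].
In Python, from rig import telemetry, vision, workorder gives the robot as it stands. The module is installed in compiled form; this text tells all that it offers.
- The arm moves only by the tool move_arm, never from a script. Its argument "motion" is a list of rows, each an object of numbers: "dx", "dy", "dz": the shift along the tool's x, y, z in cm; "ax", "ay", "az": the turn, a rotation vector about the tool's x, y, z in degrees; "fingers": the finger opening in cm, from 0 to 9.12. In form: [{"dx": .., "dy": .., "dz": .., "ax": .., "ay": .., "az": .., "fingers": ..}, ...]. A call has 1 to 5 rows; each row is the pose to reach, as a shift and turn from the pose commanded when the call began, along the tool's axes at that moment; what a row does not reach only later rows make up. A row lasts 1/12 s, in which the tool goes at most 41.7 mm and 7.16 degrees, less where a joint would pass 70% of its speed; a pose out of reach is approached as far as the arm can. A call with a gripper value outside its range is refused whole. The fingers move at their own pace and stop on an object; the grip force is fixed at half the most. Time passes only in rows, so rows that repeat a pose let the fingers close. It gives the time, the measured TCP pose, the force, the opening and the grip force at its end, in the units of the state.
- telemetry.sense(): the state, without advancing time (a new reading comes with each control period).
- vision.grab_frame(name): name is "side" or "top" or "wrist"; returns (picture, depth): 400x640x3 uint8, red, green, blue; 400x640 float32, m along the optical axis (not along the pixel's ray), 0 where there is no reading.
- vision.calibration(name): a dict with "fx", "fy", "cx", "cy" (pixels), "R" (3x3) and "t" (3): a world point X has camera coordinates R X + t. Camera axes: x right, y down, z forward; pixel columns grow to the right and rows downward; lengths in m; the calibration is good to about 2 mm. A picture is of the moment at which its call begins: read the wrist's pose just before it. calibration takes no time and is no camera call; for the wrist camera it gives the pose at the moment of the call.
- workorder.close_job(): hands the job in; it is judged then, once.
Trained networks look in the newest picture that a camera, given by its name, has taken for a name from the list of things; names that differ only in an ending like _2 or _b are one class to them, and where a whole thing is asked for, a point or a joint stands for the part that bears it (a point fixed in the world has none). Each returns a list of dicts, best first, with "p" (0 to 1); they miss things now and then, are a little off and sometimes report something else, mostly with a low value. They report only what shows in the picture. A call takes as long as a camera call. They do not tell look-alikes from the thing itself.
- vision.boxes_of(camera, target): "pixel" ([column, row] in pixels, amid what is visible of it).
The state is a dict: "time_s": time; "joint_pos": joint angles; "joint_velocities": joint speeds; "tau": joint torques, N m; "eef_pos": TCP position; "tool_rot": TCP orientation; "ft_force": force on the tool from outside, world axes, zero at the start; "torque": the same for the moment, N m; "finger_gap": opening from 0.0 (shut) to 1.0 (fully open); "finger_force": force on a finger pad.
Only numpy, scipy, OpenCV 4.12 (cv2) and the standard library are available. Lean on these libraries where they do the work, as an engineer would, in place of code of your own. Each camera call takes 0.05 s, during which the arm holds its last target. There are 200 camera calls.

## Task

The cook wants the pepper mill: with the fingertips, push the rim of the spice carousel (it has four pegs to push against) round until the mill, the tallest thing on it, stands squarely at the front, in line with the tongue of the stand, and leave it at rest there. Do not touch, lift or upset the mill or the other three things riding on the tray, and do not disturb the rest of the counter.

Things in the scene. Friction and masses are not known exactly. Their poses are not given: they have to be found in the camera images.
- stand: Fixed dark steel stand under the tray: a 200 mm disc, 12 mm high, with one flat tongue 34 mm wide, 12 mm high, round-ended. The tongue runs out along the stand's -x, the carousel's front, to 187 mm from the centre (55 mm beyond the tray's edge), roughly towards the robot. Origin: on the turning axis, at counter height; z up.
- carousel: Light-wood tray, 264 mm across, 14 mm thick, top 30 mm above the counter, origin on its axis, 16 mm up. Turns either way about z by almost two turns; friction 0.12 N m holds it, no spring. Four round steel pegs (14 mm thick, tops 60 mm above the counter) stand 118 mm from the axis at 45, 135, 225, 315 degrees from its x; the spice things stand between them, the mill at 180. Axes turn with it.
- front_place (a point): The front place: the point at the tray's top surface (30 mm above the counter), 58 mm from the turning axis, straight behind the tongue. Fixed to the stand; does not turn with the tray.
- mill: Pepper mill of wood: 108 mm tall, the tallest thing on the tray, foot 44 mm across, with a narrow waist, a bulge and a small knob on top. Loose, standing on the tray with its centre 58 mm from the tray's axis; underside 30 mm above the counter. Origin: centre of its underside, z up along its axis. 
- shaker: Straight wooden shaker, 40 mm across, 66 mm tall, with a slightly domed top. Same wood as the mill. Loose, standing on the tray with its centre 58 mm from the tray's axis; underside 30 mm above the counter. Origin: centre of its underside, z up along its axis. 
- jar: Squat closed white ceramic jar, 48 mm across, 46 mm tall. Loose, standing on the tray with its centre 58 mm from the tray's axis; underside 30 mm above the counter. Origin: centre of its underside, z up along its axis. 
- saltbowl: Little open white ceramic salt cup, 48 mm across its rim, 30 mm tall. Loose, standing on the tray with its centre 58 mm from the tray's axis; underside 30 mm above the counter. Origin: centre of its underside, z up along its axis. 
- cooker: Steel pressure cooker, 228 mm across, 186 mm high with the spring clip over its lid, two black side handles out to 158 mm from its axis. Fixed, at the left of the counter; bystander. Origin: centre of its underside.
- bowl: Loose glass bowl, 150 mm across, 65 mm high, at the far right; bystander. Origin: centre of its underside.
- spoonrest: Loose white plastic spoon rest, a shallow round dish 110 mm across, 16 mm high, to the right of the tray, nearer the robot; bystander. Origin: centre of its underside.
- spatula: Loose silicone spatula, 260 mm long, lying flat on the right, along x; bystander. Origin: within the tool, near its middle.
- ladle: Loose steel ladle lying on the left, about 300 mm long, along its x axis, cup (84 mm across, 32 mm high) 100 mm along +x from the origin, handle towards -x; bystander.
Mind the look-alikes: they are no part of the job. Leave any green or yellow look-alike of the shaker alone.

How it is judged:
On the way:
1. the fingers push the carousel (contact force between the fingers and carousel above 0.3 N), for 0.04 s.
At the end, for the whole second after the job is handed in: The mill stands within 12 mm (about 12 degrees of turn) of the front place, the carousel is at rest (below 0.06 rad/s), and all four spice things stand upright on the tray (within 0.12 rad), still 48 to 68 mm from its axis and not moving (horizontal distance between mill and front_place below 0.012 m and angular speed of carousel below 0.06 rad/s and angle between each of mill, shaker, jar, saltbowl's own z axis and vertical below 0.12 rad and horizontal distance between mill and carousel between 0.048 and 0.068 m and height (world z) of each of mill, shaker, jar, saltbowl below 0.036 m and linear speed of each of mill, shaker, jar, saltbowl below 0.03 m/s and horizontal distance between shaker and carousel between 0.048 and 0.068 m and horizontal distance between jar and carousel between 0.048 and 0.068 m and horizontal distance between saltbowl and carousel between 0.048 and 0.068 m); the robot touches nothing.
It fails at once if one of the four spice things was touched by the robot (contact force between any of the fingers, the arm and mill above 1 N or contact force between any of the fingers, the arm and shaker above 1 N or contact force between any of the fingers, the arm and jar above 1 N or contact force between any of the fingers, the arm and saltbowl above 1 N).
It fails at once if one of the four spice things was lifted or carried (height (world z) of any of mill, shaker, jar, saltbowl above 0.045 m).
It fails at once if one of the four spice things was tipped (angle between any of mill, shaker, jar, saltbowl's own z axis and vertical above 0.35 rad).
It fails at once if another thing on the counter was shifted by more than 15 mm (distance of any of bowl, spoonrest, spatula, ladle from where it was at the start of the episode above 0.015 m).
It fails at once if the cooker was bumped (contact force between any of the fingers, the arm and cooker above 3 N).
It also fails if it takes over 46 s, if anything falls off the work surface, if the arm or the gripper's body presses on something with over 40 N, if the wrist force passes 120 N, or if a joint passes its speed limit or range.

## Working session

There is one attempt and no reset: what is moved stays moved. The work goes in short steps, Python scripts to look and compute and a tool call to move; the robot and the scene stay as the last step left them, time stands still between calls to the robot, and variables do not carry over. Pictures are saved under pics/ and viewed, at most 10 in all, crops included, and the job is handed in when it is done.

Besides the shell and the picture viewer there is one more tool, called as a command line: name --argument value ..., lists and objects as JSON in quotes. move_arm: Moves the arm, as the interface text tells. Its arguments: {"type":"object","properties":{"motion":{"type":"array","items":{"type":"object","properties":{"dx":{"type":"number"},"dy":{"type":"number"},"dz":{"type":"number"},"ax":{"type":"number"},"ay":{"type":"number"},"az":{"type":"number"},"fingers":{"type":"number"}}}}},"required":["motion"]}

```bash
mkdir -p pics; cat > h.py <<'E'
from rig import telemetry, vision, workorder
import numpy as np, cv2
def grab(n,f=None):
    c=vision.calibration(n); im,d=vision.grab_frame(n)
    if f: cv2.imwrite('pics/'+f,im[:,:,::-1])
    return im,d,c
def cloud(d,c):
    v,u=np.mgrid[:d.shape[0],:d.shape[1]]
    P=np.stack([(u-c['cx'])/c['fx']*d,(v-c['cy'])/c['fy']*d,d],-1)
    return (P-c['t'])@np.array(c['R'])
E
python3 - <<'E'
from h import *
im,d,c=grab('top','top.png'); W=cloud(d,c); np.savez('top.npz',W=W,d=d)
for n in ['mill','shaker','jar','saltbowl','carousel','stand','cooker','spoonrest','ladle','spatula','bowl']:
    for b in vision.boxes_of('top',n)[:3]:
        u,v=map(int,b['pixel']); print(n,round(b['p'],2),u,v,W[v,u].round(3))
grab('side','side.png')
s=telemetry.sense(); print(s['time_s'],s['eef_pos'],s['tool_rot'],s['ft_force'])
E
```

```text
mill 0.58 358 162 [ 0.601 -0.097  0.123]
shaker 0.64 247 152 [0.638 0.182 0.064]
shaker 0.61 245 185 [0.553 0.185 0.066]
shaker 0.55 360 265 [ 0.353 -0.105  0.063]
jar 0.57 329 152 [ 0.635 -0.028  0.074]
saltbowl 0.69 346 193 [ 0.536 -0.072  0.034]
saltbowl 0.46 338 176 [ 0.581 -0.052  0.028]
carousel 0.6 336 175 [ 0.584 -0.046  0.029]
stand 0.82 312 231 [0.437 0.017 0.01 ]
cooker 0.58 155 151 [0.623 0.379 0.152]
spoonrest 0.96 454 256 [ 0.372 -0.356  0.006]
spoonrest 0.61 335 175 [ 0.583 -0.044  0.032]
ladle 0.76 177 260 [ 0.359  0.38  -0.001]
spatula 0.88 485 190 [ 0.546 -0.443  0.003]
spatula 0.3 451 107 [ 0.772 -0.358  0.008]
bowl 0.92 450 106 [ 0.774 -0.355  0.008]
bowl 0.59 337 173 [ 0.589 -0.049  0.03 ]
0.65 [0.24384212 0.5754751  0.21392716] [-3.90177100e-06  1.99056736e-01  9.79987967e-01  3.75971600e-06] [-0.53506499  0.52603457  0.41205661]
```

View pics/top.png

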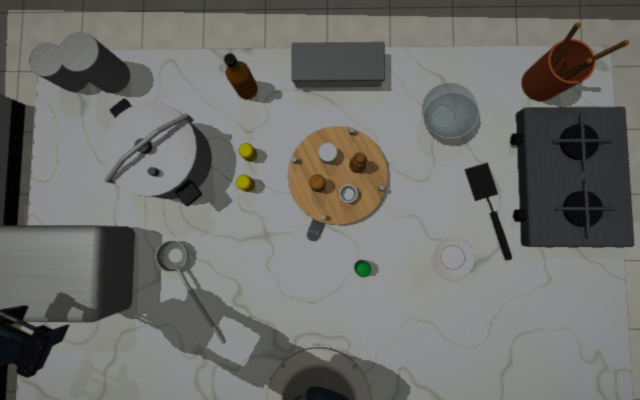

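View pics/side.png

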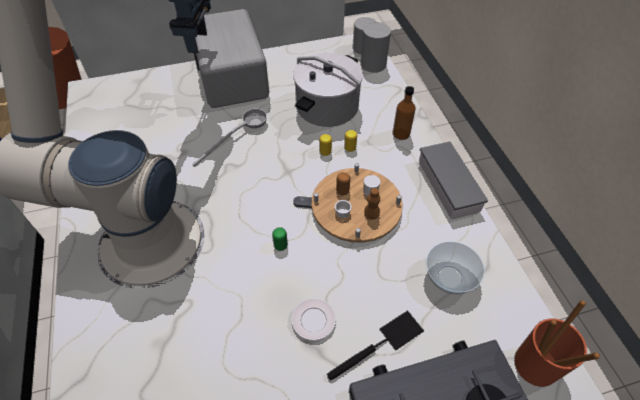

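The carousel is at (338,175) in the top view and the tongue at (315,230). The two brown things are (358,162) and (317,183). The first is 123 mm high and knobbed, so it is the mill; the second is the shaker. The jar is at (328,152), the salt cup at (348,193), and the look-alikes are yellow (247,152), (245,185) and green (362,268). Next I'll measure and check with a crop.

```bash
python3 - <<'E'
from h import *
from scipy.optimize import least_squares
W=np.load('top.npz')['W']; im=cv2.imread('pics/top.png'); 
cv2.imwrite('pics/crop.png',cv2.resize(im[110:280,230:400],(595,595),interpolation=cv2.INTER_CUBIC))
roi=np.zeros(W.shape[:2],bool); roi[115:236,280:400]=1
hsv=cv2.cvtColor(im,cv2.COLOR_BGR2HSV)
m=(roi&(abs(W[...,2]-.03)<.01)&(hsv[...,1]>70)).astype(np.uint8)
cs=max(cv2.findContours(m,0,1)[0],key=cv2.contourArea); hull=cv2.convexHull(cs)[:,0]
P=np.array([W[v,u,:2] for u,v in hull])
f=least_squares(lambda p:np.hypot(*(P-p[:2]).T)-p[2],[.585,-.05,.13],loss='soft_l1',f_scale=.003)
c=f.x; print('centre,r',c.round(4),abs(f.fun).max())
def show(n,mask):
    Q=W[mask]; q=Q[:,:2].mean(0)-c[:2]; print(n,mask.sum(),Q.mean(0).round(3),'r',np.hypot(*q).round(4),'ang',np.degrees(np.arctan2(q[1],q[0])).round(1),'zmax',Q[:,2].max().round(3))
rr=np.hypot(W[...,0]-c[0],W[...,1]-c[1])
dark=roi.copy(); dark[:]=0; dark[215:245,300:330]=1
show('tongue',dark&(hsv[...,2]<110)&(rr>.14)&(rr<.187)&(W[...,2]>.005)&(W[...,2]<.02))
hi=(roi&(W[...,2]>.042)&(rr<.135)&(W[...,2]<.2)).astype(np.uint8)
n,l=cv2.connectedComponents(hi)
for i in range(1,n): show('obj',l==i)
for nme,(u,v) in dict(mill=(358,162),green=(362,268),y1=(247,152),y2=(245,185)).items(): print(nme,W[v,u].round(3))
E
```

```text
centre,r [ 0.5847 -0.0496  0.1305] 0.0016393704989157154
tongue 202 [0.436 0.013 0.011] r 0.1613 ang 157.3 zmax 0.016
obj 28 [ 0.696 -0.085  0.056] r 0.1164 ang -17.8 zmax 0.061
obj 300 [ 0.635 -0.023  0.073] r 0.057 ang 28.1 zmax 0.08
obj 266 [ 0.605 -0.098  0.095] r 0.0525 ang -67.1 zmax 0.139
obj 29 [0.621 0.063 0.057] r 0.1182 ang 72.2 zmax 0.062
obj 221 [0.557 0.002 0.089] r 0.059 ang 118.5 zmax 0.098
obj 129 [ 0.535 -0.076  0.055] r 0.056 ang -151.5 zmax 0.064
obj 28 [ 0.548 -0.16   0.056] r 0.1165 ang -108.5 zmax 0.062
obj 24 [ 0.473 -0.012  0.059] r 0.1177 ang 161.6 zmax 0.062
mill [ 0.601 -0.097  0.123]
green [ 0.346 -0.109  0.067]
y1 [0.638 0.182 0.064]
y2 [0.553 0.185 0.066]
```

View pics/crop.png

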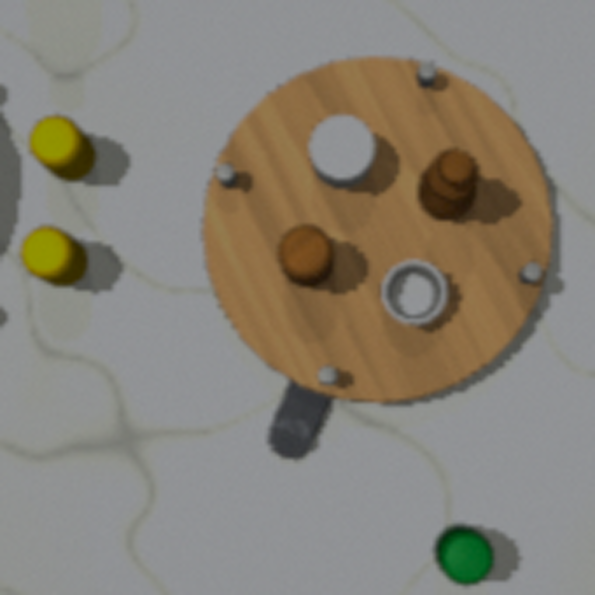

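The crop settles it. The knobbed brown thing at crop (450,185) is the mill, at about -63° on the tray. The tongue is at about 157°, so the tray needs a turn of about -140° (clockwise). The near-right peg, at about 252°, can be swept along the near side to 112°. Before setting out I'll check the tall box beside the start pose and work out the moves.

```bash
cat >> h.py <<'E'
C=np.array([.5847,-.0496])
from scipy.spatial.transform import Rotation as R
def rows(targets):
    s=telemetry.sense(); q=s['tool_rot']; M=R.from_quat([q[1],q[2],q[3],q[0]]); p=np.array(s['eef_pos'])
    x=M.apply([1,0,0]); yaw=np.degrees(np.arctan2(x[1],x[0]))
    print('t',round(s['time_s'],2),'p',p.round(4),'yaw',round(yaw,1),'q6',round(s['joint_pos'][5],2),'F',np.round(s['ft_force'],1))
    for pos,yw in targets:
        d=M.inv().apply(np.array(pos)-p)*100
        print(dict(zip(['dx','dy','dz'],d.round(2))),'az',round((yaw-yw+180)%360-180,1))
def arc(phi,r=.127,z=.045):
    a=np.radians(phi); return ([C[0]+r*np.cos(a),C[1]+r*np.sin(a),z],phi-180)
E
python3 - <<'E'
from h import *
W=np.load('top.npz')['W']
for (a,b,c,d) in [(225,320,0,135)]:
    Q=W[a:b,c:d].reshape(-1,3); Q=Q[(Q[:,2]>.1)]; print(Q.min(0),Q.max(0),np.percentile(Q,[2,98],axis=0))
rows([([.26,.42,.25],130),([.4,.1,.25],100),([.56,-.2,.2],80),(arc(270)[0][:2]+[.12],90)])
E
```

```text
[ 0.23274148 -0.02800706  0.10002448] [0.45022185 0.73877744 1.02285451] [[0.24396598 0.48937861 0.11055472]
 [0.44560519 0.71181482 0.24863552]]
t 0.65 p [0.2438 0.5755 0.2139] yaw 157.0 q6 -0.1 F [-0.5  0.5  0.4]
{'dx': np.float64(-7.55), 'dy': np.float64(-13.68), 'dz': np.float64(-3.61)} az 27.0
{'dx': np.float64(-32.93), 'dy': np.float64(-37.69), 'dz': np.float64(-3.61)} az 57.0
{'dx': np.float64(-59.37), 'dy': np.float64(-59.07), 'dz': np.float64(1.39)} az 77.0
{'dx': np.float64(-60.73), 'dy': np.float64(-55.95), 'dz': np.float64(9.39)} az 67.0
```

move_arm --motion '[{"dz": -4,"fingers": 0},{"dz": -8,"fingers": 0},{"dx": 0.5,"dy": -3,"dz": -8,"fingers": 0},{"dx": 0,"dy": -7,"dz": -8,"az": 6,"fingers": 0},{"dx": -1,"dy": -11,"dz": -8,"az": 12,"fingers": 0}]'

```text
invalid input at $.motion[0]: expected keys dx, dy, dz, ax, ay, az, fingers
```

```bash
python3 - <<'E'
from h import *
rows([([.4,.1,.27],110),([.56,-.22,.22],90),(arc(270)[0][:2]+[.12],90)])
E
```

```text
t 0.65 p [0.2438 0.5755 0.2139] yaw 157.0 q6 -0.1 F [-0.5  0.5  0.4]
{'dx': np.float64(-32.93), 'dy': np.float64(-37.69), 'dz': np.float64(-5.61)} az 47.0
{'dx': np.float64(-60.15), 'dy': np.float64(-60.91), 'dz': np.float64(-0.61)} az 67.0
{'dx': np.float64(-60.73), 'dy': np.float64(-55.95), 'dz': np.float64(9.39)} az 67.0
```

move_arm --motion '[{"dx": 0,"dy": 0,"dz": -4,"ax": 0,"ay": 0,"az": 0,"fingers": 0},{"dx": 0,"dy": 0,"dz": -8,"ax": 0,"ay": 0,"az": 0,"fingers": 0},{"dx": 0.5,"dy": -3,"dz": -8,"ax": 0,"ay": 0,"az": 0,"fingers": 0},{"dx": 0,"dy": -7,"dz": -8,"ax": 0,"ay": 0,"az": 6,"fingers": 0},{"dx": -1,"dy": -11,"dz": -8,"ax": 0,"ay": 0,"az": 12,"fingers": 0}]'

```text
time_s: 1.07
eef_pos: [0.2092, 0.4698, 0.2941]
tool_rot: [0.0, 0.302, 0.953, 0.001]
ft_force: [0.1, -0.5, -0.1]
finger_gap: 0.665
finger_force: 0.0
```

```bash
python3 - <<'E'
from h import *
rows([([.4,.1,.27],110),([.56,-.22,.22],90),(arc(270)[0][:2]+[.12],90)])
E
```

```text
t 1.07 p [0.2092 0.4698 0.2941] yaw 144.9 q6 0.08 F [ 0.1 -0.5 -0.1]
{'dx': np.float64(-36.89), 'dy': np.float64(-19.26), 'dz': np.float64(2.38)} az 34.9
{'dx': np.float64(-68.39), 'dy': np.float64(-36.22), 'dz': np.float64(7.35)} az 54.9
{'dx': np.float64(-67.92), 'dy': np.float64(-31.27), 'dz': np.float64(17.35)} az 54.9
```

move_arm --motion '[{"dx": -37,"dy": -19.5,"dz": 2,"ax": 0,"ay": 0,"az": 35,"fingers": 0},{"dx": -37,"dy": -19.5,"dz": 2,"ax": 0,"ay": 0,"az": 35,"fingers": 0},{"dx": -37,"dy": -19.5,"dz": 2,"ax": 0,"ay": 0,"az": 35,"fingers": 0},{"dx": -37,"dy": -19.5,"dz": 2,"ax": 0,"ay": 0,"az": 35,"fingers": 0},{"dx": -37,"dy": -19.5,"dz": 2,"ax": 0,"ay": 0,"az": 35,"fingers": 0}]'

```text
time_s: 1.48
eef_pos: [0.3057, 0.2836, 0.2841]
tool_rot: [0.0, 0.576, 0.818, 0.0]
ft_force: [1.9, 1.0, 0.8]
finger_gap: 0.297
finger_force: 0.0
```

```bash
python3 - <<'E'
from h import *
rows([([.4,.1,.27],110),([.56,-.22,.22],90),(arc(270)[0][:2]+[.12],90)])
E
```

```text
t 1.48 p [0.3057 0.2836 0.2841] yaw 109.7 q6 0.26 F [1.9 1.  0.8]
{'dx': np.float64(-20.46), 'dy': np.float64(2.69), 'dz': np.float64(1.41)} az -0.3
{'dx': np.float64(-55.98), 'dy': np.float64(6.96), 'dz': np.float64(6.41)} az 19.7
{'dx': np.float64(-52.73), 'dy': np.float64(10.74), 'dz': np.float64(16.41)} az 19.7
```

move_arm --motion '[{"dx": -56,"dy": 7,"dz": 6,"ax": 0,"ay": 0,"az": 20,"fingers": 0},{"dx": -56,"dy": 7,"dz": 6,"ax": 0,"ay": 0,"az": 20,"fingers": 0},{"dx": -56,"dy": 7,"dz": 6,"ax": 0,"ay": 0,"az": 20,"fingers": 0},{"dx": -56,"dy": 7,"dz": 6,"ax": 0,"ay": 0,"az": 20,"fingers": 0},{"dx": -56,"dy": 7,"dz": 6,"ax": 0,"ay": 0,"az": 20,"fingers": 0}]'

```text
time_s: 1.9
eef_pos: [0.4005, 0.0989, 0.2621]
tool_rot: [0.0, 0.707, 0.707, 0.0]
ft_force: [1.0, 1.6, -0.4]
finger_gap: 0.001
finger_force: 0.0
```

```bash
python3 - <<'E'
from h import *
rows([([.56,-.22,.22],90),(arc(270)[0][:2]+[.12],90)])
E
```

```text
t 1.9 p [0.4005 0.0989 0.2621] yaw 90.0 q6 0.1 F [ 1.   1.6 -0.4]
{'dx': np.float64(-31.89), 'dy': np.float64(15.96), 'dz': np.float64(4.22)} az -0.0
{'dx': np.float64(-27.55), 'dy': np.float64(18.42), 'dz': np.float64(14.22)} az -0.0
```

move_arm --motion '[{"dx": -28.5,"dy": 18,"dz": 4,"ax": 0,"ay": 0,"az": 0,"fingers": 0},{"dx": -28.5,"dy": 18,"dz": 4,"ax": 0,"ay": 0,"az": 0,"fingers": 0},{"dx": -28.5,"dy": 18,"dz": 4,"ax": 0,"ay": 0,"az": 0,"fingers": 0},{"dx": -28.5,"dy": 18,"dz": 4,"ax": 0,"ay": 0,"az": 0,"fingers": 0},{"dx": -28.5,"dy": 18,"dz": 4,"ax": 0,"ay": 0,"az": 0,"fingers": 0}]'

```text
time_s: 2.32
eef_pos: [0.5113, -0.0761, 0.2372]
tool_rot: [0.0, 0.707, 0.707, 0.0]
ft_force: [0.8, 0.5, -0.2]
finger_gap: 0.007
finger_force: 0.0
```

move_arm --motion '[{"dx": -13,"dy": 8,"dz": 2,"ax": 0,"ay": 0,"az": 0,"fingers": 0},{"dx": -13,"dy": 8,"dz": 2,"ax": 0,"ay": 0,"az": 0,"fingers": 0},{"dx": -13,"dy": 8,"dz": 2,"ax": 0,"ay": 0,"az": 0,"fingers": 0},{"dx": -13,"dy": 8,"dz": 2,"ax": 0,"ay": 0,"az": 0,"fingers": 0},{"dx": -13,"dy": 8,"dz": 2,"ax": 0,"ay": 0,"az": 0,"fingers": 0}]'

```text
time_s: 2.73
eef_pos: [0.5926, -0.2086, 0.216]
tool_rot: [0.0, 0.708, 0.706, -0.0]
ft_force: [-1.1, 0.2, -1.6]
finger_gap: 0.004
finger_force: 0.0
```

```bash
python3 - <<'E'
from h import *
grab('wrist','wrist1.png'); c=vision.calibration('wrist')
for n,P in dict(centre=[*C,.03],pegD=[.548,-.161,.06],tgt=arc(270)[0],mill=[.611,-.101,.138]).items():
    X=np.array(c['R'])@P+c['t']; print(n,(c['fx']*X[0]/X[2]+c['cx']).round(),(c['fy']*X[1]/X[2]+c['cy']).round())
rows([(arc(270)[0][:2]+[.12],90),arc(268,.13)])
E
```

```text
centre 312.0 23.0
pegD 275.0 140.0
tgt 312.0 154.0
mill 346.0 66.0
t 2.78 p [ 0.5913 -0.2062  0.2163] yaw 89.9 q6 -0.43 F [-1.3  1.7 -0.4]
{'dx': np.float64(2.95), 'dy': np.float64(-0.66), 'dz': np.float64(9.63)} az -0.1
{'dx': np.float64(2.66), 'dy': np.float64(-1.11), 'dz': np.float64(17.13)} az 1.9
```

View pics/wrist1.png

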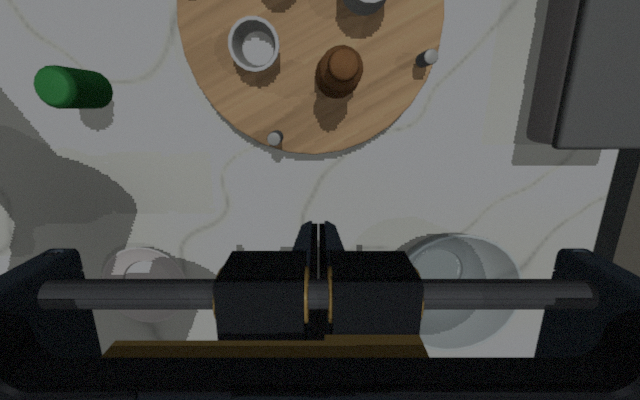

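The wrist view shows peg D at (274,139), 1 px from where I predicted it. The mill is at (340,70), the fingers are shut, and the long side of the gripper body is tangential as planned. I'll descend outside the tray, behind the peg.

```bash
python3 - <<'E'
from h import *
c=vision.calibration('wrist'); print('cam',-np.array(c['R']).T@c['t'], telemetry.sense()['eef_pos'])
E
```

```text
cam [ 0.59103376 -0.12765251  0.38684185] [ 0.5913475  -0.20615963  0.21630198]
```

move_arm --motion '[{"dx": 2,"dy": -1.1,"dz": 4,"ax": 0,"ay": 0,"az": 2,"fingers": 0},{"dx": 2.6,"dy": -1.1,"dz": 8,"ax": 0,"ay": 0,"az": 2,"fingers": 0},{"dx": 2.6,"dy": -1.1,"dz": 11,"ax": 0,"ay": 0,"az": 2,"fingers": 0},{"dx": 2.6,"dy": -1.1,"dz": 13,"ax": 0,"ay": 0,"az": 2,"fingers": 0},{"dx": 2.6,"dy": -1.1,"dz": 13,"ax": 0,"ay": 0,"az": 2,"fingers": 0}]'

```text
time_s: 3.2
eef_pos: [0.5769, -0.1758, 0.0838]
tool_rot: [-0.003, 0.719, 0.695, -0.001]
ft_force: [-1.3, -0.4, -0.7]
finger_gap: 0.005
finger_force: 0.0
```

```bash
python3 - <<'E'
from h import *
rows([arc(268,.13)]+[arc(p,.13) for p in (262,258,254,250,246)])
E
```

```text
t 3.2 p [ 0.5769 -0.1758  0.0838] yaw 88.1 q6 -0.36 F [-1.3 -0.4 -0.7]
{'dx': np.float64(-0.37), 'dy': np.float64(0.37), 'dz': np.float64(3.87)} az 0.1
{'dx': np.float64(-0.29), 'dy': np.float64(-0.99), 'dz': np.float64(3.88)} az 6.1
{'dx': np.float64(-0.17), 'dy': np.float64(-1.89), 'dz': np.float64(3.89)} az 10.1
{'dx': np.float64(0.02), 'dy': np.float64(-2.78), 'dz': np.float64(3.89)} az 14.1
{'dx': np.float64(0.28), 'dy': np.float64(-3.65), 'dz': np.float64(3.9)} az 18.1
{'dx': np.float64(0.59), 'dy': np.float64(-4.5), 'dz': np.float64(3.91)} az 22.1
```

move_arm --motion '[{"dx": -0.4,"dy": 0.3,"dz": 2,"ax": 0,"ay": 0,"az": 0,"fingers": 0},{"dx": -0.4,"dy": 0.3,"dz": 3.8,"ax": 0,"ay": 0,"az": 0,"fingers": 0},{"dx": -0.4,"dy": 0.3,"dz": 3.8,"ax": 0,"ay": 0,"az": 0,"fingers": 0},{"dx": -0.4,"dy": 0.3,"dz": 3.8,"ax": 0,"ay": 0,"az": 0,"fingers": 0}]'

```text
time_s: 3.53
eef_pos: [0.5825, -0.1816, 0.0504]
tool_rot: [-0.0, 0.719, 0.695, -0.0]
ft_force: [1.3, -0.0, 1.1]
finger_gap: 0.006
finger_force: 0.0
```

```bash
python3 - <<'E'
from h import *
rows([arc(p,.13) for p in (265,262,259,256,253)])
E
```

```text
t 3.53 p [ 0.5825 -0.1816  0.0504] yaw 88.0 q6 -0.37 F [ 1.3 -0.   1.1]
{'dx': np.float64(0.22), 'dy': np.float64(-0.92), 'dz': np.float64(0.54)} az 3.0
{'dx': np.float64(0.27), 'dy': np.float64(-1.6), 'dz': np.float64(0.54)} az 6.0
{'dx': np.float64(0.36), 'dy': np.float64(-2.27), 'dz': np.float64(0.54)} az 9.0
{'dx': np.float64(0.49), 'dy': np.float64(-2.94), 'dz': np.float64(0.54)} az 12.0
{'dx': np.float64(0.65), 'dy': np.float64(-3.6), 'dz': np.float64(0.54)} az 15.0
```

move_arm --motion '[{"dx": 0.2,"dy": -0.9,"dz": 0.5,"ax": 0,"ay": 0,"az": 3,"fingers": 0},{"dx": 0.27,"dy": -1.6,"dz": 0.5,"ax": 0,"ay": 0,"az": 6,"fingers": 0},{"dx": 0.36,"dy": -2.27,"dz": 0.5,"ax": 0,"ay": 0,"az": 9,"fingers": 0},{"dx": 0.49,"dy": -2.94,"dz": 0.5,"ax": 0,"ay": 0,"az": 12,"fingers": 0},{"dx": 0.65,"dy": -3.6,"dz": 0.5,"ax": 0,"ay": 0,"az": 15,"fingers": 0}]'

```text
time_s: 3.95
eef_pos: [0.5476, -0.1744, 0.0467]
tool_rot: [0.001, 0.804, 0.594, 0.001]
ft_force: [1.2, -0.1, -0.2]
finger_gap: 0.001
finger_force: 0.5
```

```bash
python3 - <<'E'
from h import *
im,d,c=grab('wrist','wrist2.png'); W=cloud(d,c)
rows([arc(p,.13) for p in (253,250,247)])
E
```

```text
t 4.0 p [ 0.5461 -0.1739  0.0465] yaw 72.7 q6 -0.11 F [-0.6  1.3 -0.5]
{'dx': np.float64(0.02), 'dy': np.float64(0.05), 'dz': np.float64(0.15)} az -0.3
{'dx': np.float64(0.03), 'dy': np.float64(-0.63), 'dz': np.float64(0.15)} az 2.7
{'dx': np.float64(0.08), 'dy': np.float64(-1.31), 'dz': np.float64(0.15)} az 5.7
```

View pics/wrist2.png

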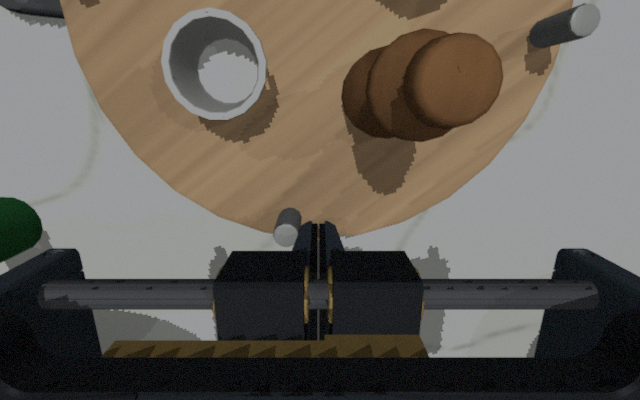

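The peg at (288,225) now touches the fingers at (312,240), and the mill at (440,80) is well clear. I'll sweep along the arc.

move_arm --motion '[{"dx": 0.02,"dy": -0.68,"dz": 0.1,"ax": 0,"ay": 0,"az": 3,"fingers": 0},{"dx": 0.07,"dy": -1.36,"dz": 0.1,"ax": 0,"ay": 0,"az": 6,"fingers": 0},{"dx": 0.16,"dy": -2.03,"dz": 0.1,"ax": 0,"ay": 0,"az": 9,"fingers": 0},{"dx": 0.28,"dy": -2.7,"dz": 0.1,"ax": 0,"ay": 0,"az": 12,"fingers": 0},{"dx": 0.44,"dy": -3.36,"dz": 0.1,"ax": 0,"ay": 0,"az": 15,"fingers": 0}]'

```text
time_s: 4.42
eef_pos: [0.5169, -0.1606, 0.0453]
tool_rot: [0.001, 0.875, 0.485, 0.001]
ft_force: [0.4, -1.9, 0.5]
finger_gap: 0.002
finger_force: 0.6
```

move_arm --motion '[{"dx": 0.02,"dy": -0.68,"dz": 0,"ax": 0,"ay": 0,"az": 3,"fingers": 0},{"dx": 0.07,"dy": -1.36,"dz": 0,"ax": 0,"ay": 0,"az": 6,"fingers": 0},{"dx": 0.16,"dy": -2.03,"dz": 0,"ax": 0,"ay": 0,"az": 9,"fingers": 0},{"dx": 0.28,"dy": -2.7,"dz": 0,"ax": 0,"ay": 0,"az": 12,"fingers": 0},{"dx": 0.44,"dy": -3.36,"dz": 0,"ax": 0,"ay": 0,"az": 15,"fingers": 0}]'

```text
time_s: 4.83
eef_pos: [0.4907, -0.1389, 0.0452]
tool_rot: [0.001, 0.931, 0.366, 0.001]
ft_force: [0.2, -1.2, 0.6]
finger_gap: 0.003
finger_force: 0.6
```

```bash
python3 - <<'E'
from h import *
grab('wrist','wrist3.png')
rows([arc(p,.13) for p in (223,220)])
E
```

```text
t 4.88 p [ 0.4895 -0.1379  0.045 ] yaw 42.7 q6 0.43 F [-1.4  1.8  0.2]
{'dx': np.float64(-0.01), 'dy': np.float64(0.03), 'dz': np.float64(-0.0)} az -0.3
{'dx': np.float64(0.0), 'dy': np.float64(-0.65), 'dz': np.float64(-0.0)} az 2.7
```

View pics/wrist3.png

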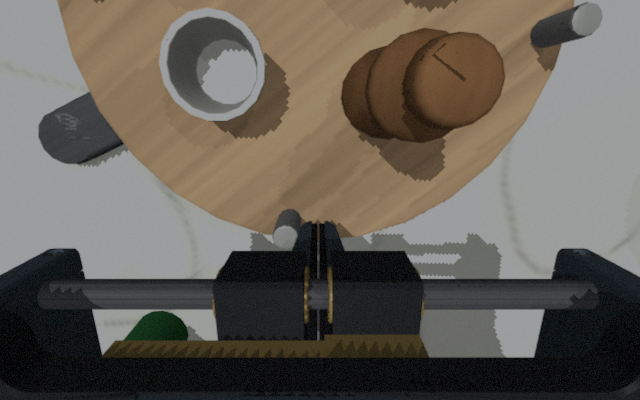

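The wrist view hasn't changed relative to the fingers: peg at (288,225), mill at (440,80). Only the tongue, at (80,130), has swung in, so the tray is following cleanly. I'll carry on.

move_arm --motion '[{"dx": 0.02,"dy": -0.68,"dz": 0,"ax": 0,"ay": 0,"az": 3,"fingers": 0},{"dx": 0.07,"dy": -1.36,"dz": 0,"ax": 0,"ay": 0,"az": 6,"fingers": 0},{"dx": 0.16,"dy": -2.03,"dz": 0,"ax": 0,"ay": 0,"az": 9,"fingers": 0},{"dx": 0.28,"dy": -2.7,"dz": 0,"ax": 0,"ay": 0,"az": 12,"fingers": 0},{"dx": 0.44,"dy": -3.36,"dz": 0,"ax": 0,"ay": 0,"az": 15,"fingers": 0}]'

```text
time_s: 5.3
eef_pos: [0.471, -0.1113, 0.0448]
tool_rot: [0.001, 0.97, 0.242, 0.001]
ft_force: [-0.5, -0.9, 1.1]
finger_gap: 0.006
finger_force: 0.6
```

move_arm --motion '[{"dx": 0.02,"dy": -0.68,"dz": 0,"ax": 0,"ay": 0,"az": 3,"fingers": 0},{"dx": 0.07,"dy": -1.36,"dz": 0,"ax": 0,"ay": 0,"az": 6,"fingers": 0},{"dx": 0.16,"dy": -2.03,"dz": 0,"ax": 0,"ay": 0,"az": 9,"fingers": 0},{"dx": 0.28,"dy": -2.7,"dz": 0,"ax": 0,"ay": 0,"az": 12,"fingers": 0},{"dx": 0.44,"dy": -3.36,"dz": 0,"ax": 0,"ay": 0,"az": 15,"fingers": 0}]'

```text
time_s: 5.72
eef_pos: [0.459, -0.0795, 0.0446]
tool_rot: [0.0, 0.994, 0.114, 0.001]
ft_force: [0.5, -0.5, -0.5]
finger_gap: 0.002
finger_force: 0.6
```

move_arm --motion '[{"dx": 0.02,"dy": -0.68,"dz": 0,"ax": 0,"ay": 0,"az": 3,"fingers": 0},{"dx": 0.07,"dy": -1.36,"dz": 0,"ax": 0,"ay": 0,"az": 6,"fingers": 0},{"dx": 0.16,"dy": -2.03,"dz": 0,"ax": 0,"ay": 0,"az": 9,"fingers": 0},{"dx": 0.28,"dy": -2.7,"dz": 0,"ax": 0,"ay": 0,"az": 12,"fingers": 0},{"dx": 0.44,"dy": -3.36,"dz": 0,"ax": 0,"ay": 0,"az": 15,"fingers": 0}]'

```text
time_s: 6.13
eef_pos: [0.4557, -0.0456, 0.0446]
tool_rot: [0.0, 1.0, -0.017, 0.001]
ft_force: [-0.7, -0.8, 0.6]
finger_gap: 0.008
finger_force: 0.5
```

```bash
python3 - <<'E'
from h import *
rows([arc(p,.13) for p in (178,175)])
E
```

```text
t 6.13 p [ 0.4557 -0.0456  0.0446] yaw -2.0 q6 1.37 F [-0.7 -0.8  0.6]
{'dx': np.float64(-0.09), 'dy': np.float64(-0.05), 'dz': np.float64(-0.04)} az 0.0
{'dx': np.float64(-0.07), 'dy': np.float64(-0.73), 'dz': np.float64(-0.04)} az 3.0
```

move_arm --motion '[{"dx": 0.02,"dy": -0.68,"dz": 0,"ax": 0,"ay": 0,"az": 3,"fingers": 0},{"dx": 0.07,"dy": -1.36,"dz": 0,"ax": 0,"ay": 0,"az": 6,"fingers": 0},{"dx": 0.16,"dy": -2.03,"dz": 0,"ax": 0,"ay": 0,"az": 9,"fingers": 0},{"dx": 0.28,"dy": -2.7,"dz": 0,"ax": 0,"ay": 0,"az": 12,"fingers": 0},{"dx": 0.44,"dy": -3.36,"dz": 0,"ax": 0,"ay": 0,"az": 15,"fingers": 0}]'

```text
time_s: 6.55
eef_pos: [0.4612, -0.012, 0.0446]
tool_rot: [0.0, 0.989, -0.147, 0.001]
ft_force: [-1.4, -1.2, 0.2]
finger_gap: 0.006
finger_force: 0.5
```

move_arm --motion '[{"dx": 0.02,"dy": -0.68,"dz": 0,"ax": 0,"ay": 0,"az": 3,"fingers": 0},{"dx": 0.07,"dy": -1.36,"dz": 0,"ax": 0,"ay": 0,"az": 6,"fingers": 0},{"dx": 0.16,"dy": -2.03,"dz": 0,"ax": 0,"ay": 0,"az": 9,"fingers": 0},{"dx": 0.28,"dy": -2.7,"dz": 0,"ax": 0,"ay": 0,"az": 12,"fingers": 0},{"dx": 0.44,"dy": -3.36,"dz": 0,"ax": 0,"ay": 0,"az": 15,"fingers": 0}]'

```text
time_s: 6.97
eef_pos: [0.4752, 0.019, 0.0446]
tool_rot: [-0.0, 0.961, -0.275, 0.001]
ft_force: [-0.9, -1.1, 0.7]
finger_gap: 0.006
finger_force: 0.5
```

move_arm --motion '[{"dx": 0.02,"dy": -0.68,"dz": 0,"ax": 0,"ay": 0,"az": 3,"fingers": 0},{"dx": 0.07,"dy": -1.36,"dz": 0,"ax": 0,"ay": 0,"az": 6,"fingers": 0},{"dx": 0.16,"dy": -2.03,"dz": 0,"ax": 0,"ay": 0,"az": 9,"fingers": 0},{"dx": 0.28,"dy": -2.7,"dz": 0,"ax": 0,"ay": 0,"az": 12,"fingers": 0},{"dx": 0.28,"dy": -2.7,"dz": 0,"ax": 0,"ay": 0,"az": 12,"fingers": 0}]'

```text
time_s: 7.38
eef_pos: [0.4928, 0.0407, 0.0446]
tool_rot: [-0.0, 0.927, -0.374, 0.001]
ft_force: [0.3, 0.4, 0.4]
finger_gap: 0.008
finger_force: 0.0
```

```bash
python3 - <<'E'
from h import *
rows([arc(p,.13) for p in (135,130)])
im,d,c=grab('wrist','wrist4.png'); W=cloud(d,c)
rr=np.hypot(W[...,0]-C[0],W[...,1]-C[1])
m=((d>0)&(rr<.135)&(W[...,2]>.042)&(W[...,2]<.16)).astype(np.uint8); m[215:]=0
n,l=cv2.connectedComponents(m)
for i in range(1,n):
    k=l==i
    if k.sum()<150: continue
    Q=W[k]; top=Q[Q[:,2]>Q[:,2].max()-.008]; q=top[:,:2].mean(0)-C
    print(k.sum(),np.argwhere(k).mean(0)[::-1].round(),'zmax',Q[:,2].max().round(3),'r',np.hypot(*q).round(3),'ang',np.degrees(np.arctan2(q[1],q[0])).round(1))
E
```

```text
t 7.38 p [0.4928 0.0407 0.0446] yaw -44.0 q6 2.3 F [0.3 0.4 0.4]
{'dx': np.float64(-0.11), 'dy': np.float64(-0.12), 'dz': np.float64(-0.04)} az 1.0
{'dx': np.float64(-0.04), 'dy': np.float64(-1.25), 'dz': np.float64(-0.04)} az 6.0
5495 [206.  62.] zmax 0.062 r 0.059 ang 78.9
1662 [574.  34.] zmax 0.062 r 0.116 ang -143.5
13984 [423.  93.] zmax 0.139 r 0.057 ang 170.7
```

View pics/wrist4.png

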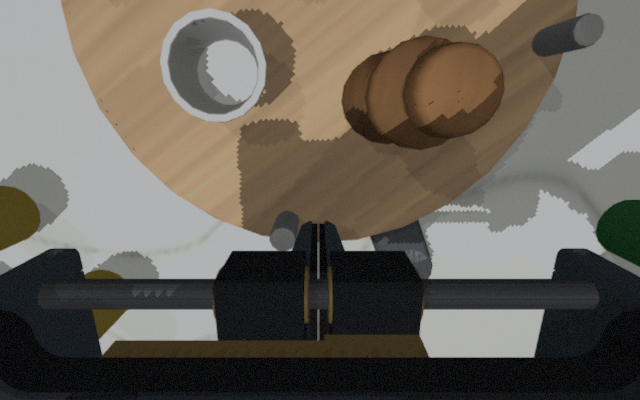

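The mill is at about 171° (170.7° directly, 171.5° from the peg). The tongue, visible at (405,245), is at about 157°, so I need about 13.8° more.

move_arm --motion '[{"dx": 0.02,"dy": -0.68,"dz": 0,"ax": 0,"ay": 0,"az": 3,"fingers": 0},{"dx": 0.07,"dy": -1.36,"dz": 0,"ax": 0,"ay": 0,"az": 6,"fingers": 0},{"dx": 0.16,"dy": -2.03,"dz": 0,"ax": 0,"ay": 0,"az": 9,"fingers": 0},{"dx": 0.28,"dy": -2.7,"dz": 0,"ax": 0,"ay": 0,"az": 12,"fingers": 0},{"dx": 0.37,"dy": -3.08,"dz": 0,"ax": 0,"ay": 0,"az": 13.7,"fingers": 0}]'

```text
time_s: 7.85
eef_pos: [0.5156, 0.0597, 0.044]
tool_rot: [-0.0, 0.876, -0.482, 0.0]
ft_force: [-0.8, -0.5, -0.4]
finger_gap: 0.003
finger_force: 0.3
```

move_arm --motion '[{"dx": 0,"dy": 0,"dz": 0,"ax": 0,"ay": 0,"az": 0,"fingers": 0},{"dx": 0,"dy": 0.4,"dz": 0,"ax": 0,"ay": 0,"az": 0,"fingers": 0},{"dx": -0.2,"dy": 0.8,"dz": 0,"ax": 0,"ay": 0,"az": 0,"fingers": 0},{"dx": -1,"dy": 0.8,"dz": -1.5,"ax": 0,"ay": 0,"az": 0,"fingers": 0},{"dx": -2,"dy": 0.8,"dz": -4,"ax": 0,"ay": 0,"az": 0,"fingers": 0}]'

```text
time_s: 8.27
eef_pos: [0.4954, 0.0716, 0.0822]
tool_rot: [0.001, 0.876, -0.482, -0.002]
ft_force: [-0.7, -0.2, 0.2]
finger_gap: 0.004
finger_force: 0.0
```

move_arm --motion '[{"dx": -1,"dy": 0,"dz": -3,"ax": 0,"ay": 0,"az": 0,"fingers": 0},{"dx": -3,"dy": 0,"dz": -6,"ax": 0,"ay": 0,"az": 0,"fingers": 0},{"dx": -5,"dy": 0,"dz": -9,"ax": 0,"ay": 0,"az": 0,"fingers": 0},{"dx": -7,"dy": 1,"dz": -12,"ax": 0,"ay": 0,"az": 0,"fingers": 0},{"dx": -7,"dy": 1,"dz": -12,"ax": 0,"ay": 0,"az": 0,"fingers": 0}]'

```text
time_s: 8.68
eef_pos: [0.4502, 0.1275, 0.2079]
tool_rot: [-0.002, 0.877, -0.481, 0.002]
ft_force: [2.6, 0.3, 1.5]
finger_gap: 0.004
finger_force: 0.0
```

```bash
python3 - <<'E'
from h import *
rows([])
for cam in ('wrist','top'):
    im,d,c=grab(cam,cam+'5.png'); W=cloud(d,c); hsv=cv2.cvtColor(im,cv2.COLOR_RGB2HSV)
    rr=np.hypot(W[...,0]-C[0],W[...,1]-C[1])
    n,l=cv2.connectedComponents(((d>0)&(rr<.135)&(W[...,2]>.042)&(W[...,2]<.145)).astype(np.uint8))
    k2=(rr>.137)&(rr<.187)&(W[...,2]>.006)&(W[...,2]<.02)&(hsv[...,2]<90)&(hsv[...,1]<80)
    print(cam)
    for k in [l==i for i in range(1,n)]+[k2]:
        if k.sum()<15: continue
        Q=W[k]; top=Q[Q[:,2]>Q[:,2].max()-.01]; q=top[:,:2].mean(0)-C
        print(k.sum(),np.argwhere(k).mean(0)[::-1].round(),'zmax',Q[:,2].max().round(3),'r',np.hypot(*q).round(3),'ang',np.degrees(np.arctan2(q[1],q[0])).round(1))
E
```

```text
t 8.68 p [0.4502 0.1275 0.2079] yaw -57.5 q6 2.72 F [2.6 0.3 1.5]
wrist
170 [246.   2.] zmax 0.062 r 0.072 ang 83.2
824 [335.   9.] zmax 0.093 r 0.071 ang 150.9
213 [280.  77.] zmax 0.062 r 0.118 ang 114.1
1430 [386.  95.] zmax 0.015 r 0.159 ang 157.1
top
32 [318. 132.] zmax 0.062 r 0.118 ang 24.4
243 [345. 151.] zmax 0.099 r 0.058 ang -20.4
30 [379. 155.] zmax 0.064 r 0.117 ang -65.6
126 [316. 163.] zmax 0.064 r 0.059 ang 66.9
297 [359. 180.] zmax 0.08 r 0.057 ang -111.1
237 [329. 194.] zmax 0.139 r 0.058 ang 158.4
28 [295. 192.] zmax 0.061 r 0.118 ang 113.7
25 [356. 215.] zmax 0.062 r 0.117 ang -156.3
221 [314. 231.] zmax 0.015 r 0.159 ang 157.1
```

View pics/wrist5.png

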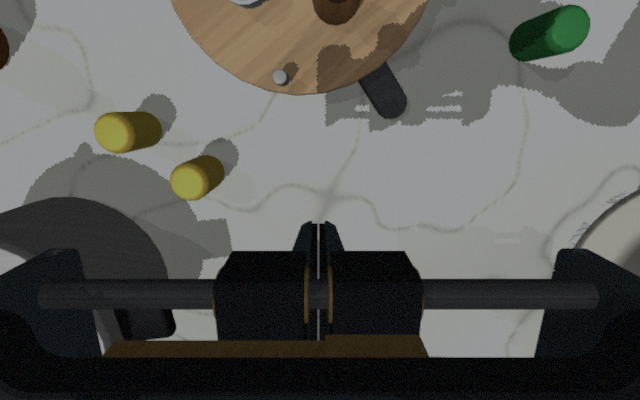

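Mill at 158.5° against tongue at 157.1° is about 1.5 mm off. All four things still ride at a radius of 57–59 mm, and the wrist view shows the arm clear. I'll hand it in.

```bash
python3 -c "
from rig import workorder; print(workorder.close_job())"
```

```text
the job is handed in; nothing more can be done
None
```

I turned the carousel about 139° clockwise by one peg and handed the job in. My last measurement put the mill about 1.5 mm from the front place, with all four spice things still in place on the tray and the arm clear; no verdict was returned.

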